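# Clear the marker off the spares chest and hold its lid open for stocktaking

## Task

I need both hands to count the parts in the blue spares chest, and its lid has no stay, so please hold it open for me. First take the paint marker that was left lying on the lid and stand it in the steel pen pot (either end down, leaning on the rim is fine), then lift the lid by its bar handle to 60 degrees from closed, give or take 5, and finish still holding the handle there with the lid steady. Keep the lid shut until the marker is in the pot, and leave the other stock on the bench where it is.

Things in the scene. Friction and masses are not known exactly. Their poses are not given: they have to be found in the camera images.
- chest: Blue sheet-steel spares chest, fixed to the bench, 180 deep (x) x 300 wide (y) x 110 high with the lid shut. Origin: centre of its underside; x points from its front to its hinge side, y along its width, z up. Flat top of the shut lid 110 above the origin. Two latches on the front, 95 either side of the middle, hang undone below the bar handle. The lid falls shut when let go.
- lid (a joint): Lid angle in rad: 0 shut, grows as the front edge rises; 60 degrees is 1.047; stop at 1.75. The hinge is free-moving with no stay and no spring; lid and handle weigh about 0.63 kg (varies 0.7 to 1.3 times), so 2 to 4 N at the handle lifts it.
- lid_hinge (a point): Middle of the lid's hinge axis, at the rear edge of the chest: 90 behind the chest's origin (chest +x) and 85 up. The axis runs along the chest's y.
- lid_pull (a point): The lid's bar handle: round steel bar 12 in diameter, 130 long, along the chest's y, on two posts 55 either side of its middle. This point: middle of the bar's axis; y along the bar. Lid shut: 222 in front of the hinge axis (chest -x) and 12 above it, 97 above the bench; clear gap of 34 between bar and lid front, open above and below. It swings with the lid about the hinge axis.
- marker: Paint marker with an eight-sided barrel, white with a long red cap at its +x end and a small red plug at the other, 140 long, 16 across the flats, about 30 g; it starts lying on the shut lid, in any direction. Origin: middle of its axis (8 above what it lies on); x runs along its length.
- pot: Round dark steel pen pot, open on top, loose on the bench: outside diameter 80 at the rim tapering to 64 at the foot, 95 high, walls 3 and floor 4 thick, 0.35 kg, empty. Origin: centre of its underside; z up.
- tape_roll: Bystander: roll of orange packing tape lying flat, 100 diameter, 48 high. Origin: centre of its underside.
- flue_collar: Bystander: white flue collar with a terracotta seal, 124 diameter, 52 high. Origin: centre of its underside.
- pipe_offcut: Bystander: short bright flue pipe standing on end, 86 diameter, 150 high. Origin: centre of its underside.
- carton: Bystander: cardboard carton with a white label, 120 (x) x 160 (y) x 100 high. Origin: centre of its underside.
- clip_bin: Bystander: yellow open bin of white pipe clips, 160 (x) x 110 (y) x 70 high. Origin: centre of its underside.
Things that resemble listed ones, but are neither listed nor needed, are in the scene too. Of the things shaped like the pot, the steel one is meant.

How it is judged (in metres and radians):
On the way:
1. the marker stands in the pot, let go, with the lid still shut (angle between the x axis of marker and the z axis of pot, either way round below 0.75 rad and horizontal distance between marker and pot below 0.045 m and z of marker in the frame of pot between 0.04 and 0.095 m and angle between pot's own z axis and vertical below 0.15 rad and height (world z) of pot below 0.01 m and contact force between marker and the fingers below 0.05 N and linear speed of marker below 0.05 m/s and value of joint lid below 0.08 rad), for 0.3 s.
At the end, for the whole second after the job is handed in: Lid steady at 55 to 65 degrees, borne by the fingers (over 0.5 N) with the TCP within 75 mm of the bar handle's middle; no loose thing touching chest or lid; marker at rest, untouched, in the upright pot, under 43 degrees off its axis, marker middle within 45 mm of the axis and 40 to 95 mm up (value of joint lid between 0.96 and 1.134 rad and velocity of joint lid between -0.08 and 0.08 rad/s and contact force between chest and the fingers above 0.5 N and distance between the grasp point and lid_pull below 0.075 m and angle between the x axis of marker and the z axis of pot, either way round below 0.75 rad and horizontal distance between marker and pot below 0.045 m and z of marker in the frame of pot between 0.04 and 0.095 m and angle between pot's own z axis and vertical below 0.15 rad and height (world z) of pot below 0.01 m and linear speed of marker below 0.03 m/s and contact force between marker and the arm below 0.05 N and contact force between marker and the fingers below 0.05 N and contact force between chest and marker below 0.05 N and contact force between chest and pot below 0.05 N and contact force between chest and tape_roll below 0.05 N and contact force between chest and flue_collar below 0.05 N and contact force between chest and pipe_offcut below 0.05 N and contact force between chest and carton below 0.05 N and contact force between chest and clip_bin below 0.05 N); the arm keeps its last pose, push and grip.
It fails at once if the lid is raised (over 0.12 rad) while the marker is not standing in the pot (value of joint lid above 0.12 rad and not (angle between the x axis of marker and the z axis of pot, either way round below 0.75 rad and horizontal distance between marker and pot below 0.045 m and z of marker in the frame of pot between 0.04 and 0.095 m and angle between pot's own z axis and vertical below 0.15 rad and height (world z) of pot below 0.01 m)).
It fails at once if a bystander (tape roll, flue collar, pipe offcut, carton, clip bin) is moved more than 40 mm (distance of any of tape_roll, flue_collar, pipe_offcut, carton, clip_bin from where it was at the start of the episode above 0.04 m).
It also fails if it takes over 54 s, if anything falls off the work surface, if the arm or the gripper's body presses on something with over 40 N, if the wrist force passes 120 N, or if a joint passes its speed limit or range.

## Robot

A 6-joint arm with a two-finger parallel gripper is mounted at the origin on the work surface. World frame = base frame: x ahead of the robot, y to its left, z up, the work surface at z = 0. Lengths are in m, angles in degrees, forces in N, time in s.
With the tool pointing down it reaches from about 0.3 to 0.75 m from the base axis. Payload 8.5 kg.
Tool frame: the origin (TCP) lies between the finger pads, 19 mm behind the fingertips; this is the grasp point; z points along the fingers, y is the line along which they close (so a half turn about z gives the same grasp; the last joint's range is limited). The gripper opens to 85 mm and grips with 20 to 120 N. Pads are 22 mm wide; open, the fingers measure 114 mm over their backs; the gripper's body (76 mm by 85 mm) begins 54 mm behind the grasp point. The pads swing forward as they close: fully open they stand 13 mm farther back than shut.
Start: joints at [58.94, 21.807, 74.336, -0, 83.858, -12.336], TCP at [0.177, 0.521, 0.25] pointing down, gripper open.
Joint ranges: [-178.18, 178.18], [-50.72, 133.34], [12.68, 142.11], [-81.47, 261.47], [9.98, 163.14], [-165.26, 165.26]. Speed limits (degrees/s): [136.94, 136.94, 180, 180, 180, 180].

## Interface

Orientations are given as a 3x3 rotation matrix whose columns are the frame's x, y, z axes.
In Python, from rig import observe, cams, ticket gives the robot as it stands.
- The arm moves only by the tool move_arm, never from a script. Its arguments are lists of equal length, an entry for each row: "jaw": the finger opening in cm, from 0 to 8.54; "dp": the shift along the tool's x, y, z in cm, a list of three; "turn": the turn, a rotation vector about the tool's x, y, z in rad, a list of three. In form: {"jaw": [jaw, ...], "dp": [[tx, ty, tz], ...], "turn": [[wx, wy, wz], ...]}. A call has 1 to 12 rows; each row shifts and turns the commanded pose from where the row before left it, along the tool's axes as they then stand; what a row does not reach is not made up. A row lasts 1/12 s, in which the tool goes at most 41.7 mm and 7.16 degrees, less where a joint would pass 70% of its speed; a pose out of reach is approached as far as the arm can. A call is refused whole if a number of a shift passes 4.17 or a number of a turn 0.125, either way. A call with a gripper value outside its range is refused whole. The fingers move at their own pace and stop on an object; "force" is the grip in N (left out, the last holds). Time passes only in rows, so rows that do not move let the fingers close. It gives the time, the measured TCP pose, the force, the opening and the grip force at its end, in the units of the state.
- observe(): the state, without advancing time (a new reading comes with each control period).
- cams.get_image(name): name is "scene" or "side" or "wrist"; returns (picture, depth): 480x640x3 uint8, red, green, blue; 480x640 float32, m along the optical axis (not along the pixel's ray), 0 where there is no reading.
- cams.calibration(name): a dict with "vertical_fov" (degrees; the focal length in pixels is half the picture's height over the tangent of half this angle, whatever the lens; pixels are square), "cx", "cy" (the principal point, pixels), "view" (4x4, takes a point from world to camera coordinates); the wrist camera has in their place "tool_from_camera" (4x4, takes a point from camera to tool coordinates, whose origin is the TCP and whose axes are the flange's). Camera axes: x right, y up, looking along -z (the intrinsics and any distortion apply to the point x, -y, -z); pixel columns grow to the right and rows downward; lengths in m; the calibration is good to about 2 mm. A picture is of the moment at which its call begins: read the wrist's pose just before it. calibration takes no time and is no camera call.
- ticket.close_job(): hands the job in; it is judged then, once.
Trained networks look in the newest picture that a camera, given by its name, has taken for a name from the list of things; names that differ only in an ending like _2 or _b are one class to them, and where a whole thing is asked for, a point or a joint stands for the part that bears it (a point fixed in the world has none). Each returns a list of dicts, best first, with "p" (0 to 1); they miss things now and then, are a little off and sometimes report something else, mostly with a low value. They report only what shows in the picture. A call takes as long as a camera call. They do not tell look-alikes from the thing itself.
- cams.spot_in(camera, query): "box" ([centre column, centre row, width, height] as shares, 0 to 1, of the picture: columns of its width, rows of its height, round what is visible of it).
- cams.outline_of(camera, query): "mask" (480x640 bool, what is visible of it) and "box" ([centre column, centre row, width, height] as shares, 0 to 1, of the picture: columns of its width, rows of its height, round what is visible of it).
- cams.mark_of(camera, query): "location" ([column, row] as shares, 0 to 1, of the picture: columns of its width, rows of its height: a listed point, or the origin of a listed thing).
The state is a dict: "time_s": time; "q": joint angles; "qvel": joint speeds; "joint_efforts": joint torques, N m; "position": TCP position; "tool_rot": TCP orientation; "ft_force": force on the tool from outside, world axes, zero at the start; "wrist_torque": the same for the moment, N m; "grip_width": finger opening in m; "gripper_force": force on a finger pad.
Only numpy, scipy, OpenCV 4.12 (cv2) and the standard library are available. Lean on these libraries where they do the work, as an engineer would, in place of code of your own. Each camera call takes 0.05 s, during which the arm holds its last target. There are 200 camera calls.

## Working session

There is one attempt and no reset: what is moved stays moved. The work goes in short steps, Python scripts to look and compute and a tool call to move; the robot and the scene stay as the last step left them, time stands still between calls to the robot, and variables do not carry over. Pictures are saved under pics/ and viewed, at most 10 in all, crops included, and the job is handed in when it is done.

Besides the shell and the picture viewer there is one more tool, called as name(argument=value, ...) on one line, values as JSON. move_arm: Moves the arm, as the interface text tells. Its arguments: {"type":"object","properties":{"jaw":{"type":"array","items":{"type":"number"}},"dp":{"type":"array","items":{"type":"array","items":{"type":"number"}}},"turn":{"type":"array","items":{"type":"array","items":{"type":"number"}}},"force":{"type":"number"}},"required":["jaw","dp","turn"]}

```bash
ls; mkdir -p pics; cat > h.py <<'E'
import numpy as np, cv2
from rig import observe, cams, ticket
def pts(name, px, depth, st=None):
    c=cams.calibration(name); f=240/np.tan(np.radians(c["vertical_fov"])/2)
    px=np.atleast_2d(px).astype(float)
    d=np.array([depth[int(r),int(cc)] for cc,r in px])
    P=np.c_[(px[:,0]-c["cx"])/f*d, -(px[:,1]-c["cy"])/f*d, -d, np.ones(len(d))]
    if "view" in c: return (P@np.linalg.inv(c["view"]).T)[:,:3]
    P=(P@np.array(c["tool_from_camera"]).T)[:,:3]
    return P@np.array(st["tool_rot"]).T+np.array(st["position"])
def maskpts(name,m,depth,st=None):
    r,c=np.nonzero(m&(depth>0)); return pts(name,np.c_[c,r],depth,st)
E
python3 - <<'E'
from h import *
for n in ["scene","side"]:
    im,d=cams.get_image(n); cv2.imwrite(f"pics/{n}0.png",im[:,:,::-1]); np.save(f"{n}0.npy",d)
    c=cams.calibration(n); print({k:v for k,v in c.items()})
    for q in ["marker","pot","lid_pull"]:
        print(n,q,[(round(x["p"],2),np.round(np.array(x["location"])*[640,480])) for x in cams.mark_of(n,q)])
print(cams.calibration("wrist"))
E
```

```text
pics
{'vertical_fov': 54.39796334354624, 'cx': 314.3193164550699, 'cy': 238.6492712595577, 'view': array([[-0.18579248,  0.98256607, -0.00671322,  0.09995311],
       [-0.53713212, -0.09584006,  0.83803566,  0.22862696],
       [ 0.82278201,  0.15930661,  0.54557416, -1.739604  ],
       [ 0.        ,  0.        ,  0.        ,  1.        ]])}
scene marker [(0.62, array([265., 231.]))]
scene pot [(0.94, array([366., 239.])), (0.9, array([388., 264.])), (0.63, array([435., 266.])), (0.25, array([278., 263.]))]
scene lid_pull [(0.82, array([311., 218.]))]
{'vertical_fov': 43.29569063414272, 'cx': 317.5900072004584, 'cy': 238.35971569115958, 'view': array([[ 0.50611348, -0.86235963, -0.01360202, -0.28785325],
       [ 0.53600314,  0.30214309,  0.78829575, -0.38353585],
       [-0.67568467, -0.40625783,  0.61514616, -1.36016737],
       [ 0.        ,  0.        ,  0.        ,  1.        ]])}
side marker [(0.61, array([354., 243.]))]
side pot [(0.97, array([249., 256.])), (0.82, array([216., 239.])), (0.65, array([187., 206.])), (0.55, array([249., 288.]))]
side lid_pull [(0.85, array([303., 259.]))]
{'vertical_fov': 68.81003584700963, 'cx': 321.6334336052918, 'cy': 237.57451552055082, 'tool_from_camera': array([[-5.39931389e-04,  9.54584159e-01,  2.97940920e-01,
         7.59345619e-02],
       [ 9.99999739e-01,  6.58458940e-04, -2.97452345e-04,
         1.03085711e-03],
       [-4.80125159e-04,  2.97940682e-01, -9.54584265e-01,
        -1.25128845e-01],
       [ 0.00000000e+00,  0.00000000e+00,  0.00000000e+00,
         1.00000000e+00]])}
```

View pics/scene0.png

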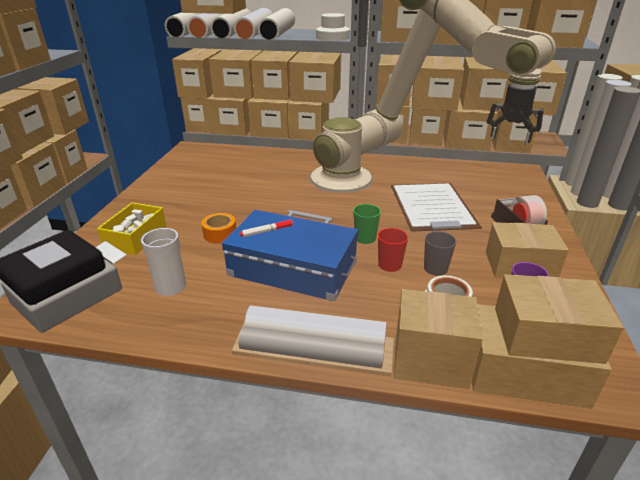

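View pics/side0.png

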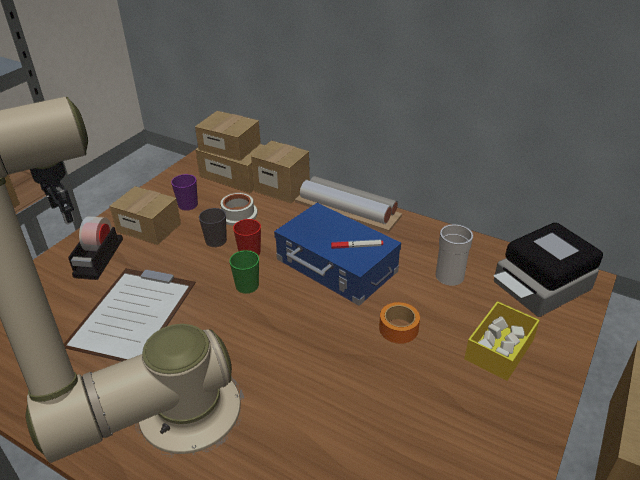

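The scene view shows the marker on the lid around (266,229), with the red cap to the right. The dark steel pot is at (439,253), next to the red (392,250) and green (367,223) look-alikes. The side view shows the same pot at (213,227), and the bar handle at (307,260) facing the robot.

```bash
python3 - <<'E'
from h import *
from scipy.optimize import least_squares
for n in ["scene","side"]:
    im,_=cams.get_image(n); d=np.load(f"{n}0.npy"); I=im.astype(int)
    out=cams.outline_of(n,"marker"); print(n,"marker",[(round(o["p"],2),o["mask"].sum()) for o in out])
    P=maskpts(n,out[0]["mask"],d); P=P[P[:,2]>.09]; c=np.median(P,0); u,s,v=np.linalg.svd((P-c)[:,:2]); 
    t=(P-c)[:,:2]@v[0]; print(" c",c.round(3),"dir",v[0].round(3),np.percentile(t,[1,99]).round(3), "mid",(c[:2]+v[0]*np.mean(np.percentile(t,[1,99]))).round(3))
    for o in cams.outline_of(n,"pot"):
        P=maskpts(n,o["mask"],d); R=P[(P[:,2]>.085)&(P[:,2]<.11)]
        if len(R)<10: print("?",P.mean(0)); continue
        s=least_squares(lambda x:np.hypot(*(R[:,:2]-x[:2]).T)-x[2],[*R[:,:2].mean(0),.04],loss="soft_l1",f_scale=.003).x
        print(" pot p",round(o["p"],2),"rim",s.round(3),"zmax",P[:,2].max().round(3),"col",im[o["mask"]].mean(0).round())
    o=cams.outline_of(n,"chest")[0]; P=maskpts(n,o["mask"],d); T=P[abs(P[:,2]-.11)<.006]
    r=cv2.minAreaRect((T[:,:2]*1000).astype(np.float32)); print(" chest top",r)
    for q in ["tape_roll","flue_collar","pipe_offcut","carton","clip_bin"]:
        print(q,[(round(o["p"],2),np.median(maskpts(n,o["mask"],d),0).round(3)) for o in cams.outline_of(n,q)[:2]])
    m=cams.mark_of(n,"lid_pull")[0]["location"]; print(" pull",pts(n,np.array(m)*[640,480],d).round(3))
E
```

```text
scene marker [(0.67, np.int64(338))]
 c [ 0.585 -0.118  0.123] dir [ 0.567 -0.824] [-0.069  0.066] mid [ 0.584 -0.117]
 pot p 0.95 rim [0.624 0.529 0.038] zmax 0.202 col [ 99.  52. 105.]
 pot p 0.86 rim [0.518 0.329 0.038] zmax 0.098 col [81. 71. 66.]
 pot p 0.84 rim [0.522 0.207 0.038] zmax 0.099 col [138.  49.  41.]
 pot p 0.68 rim [0.4   0.127 0.038] zmax 0.107 col [58. 99. 53.]
 pot p 0.29 rim [ 0.578 -0.046  0.116] zmax 0.126 col [ 64.  97. 150.]
 chest top ((573.01904296875, -46.80412292480469), (305.3885803222656, 227.1989288330078), 79.9549331665039)
tape_roll [(0.86, array([ 0.482, -0.305,  0.037]))]
flue_collar []
pipe_offcut [(0.64, array([ 0.74 , -0.334,  0.102]))]
carton [(0.71, array([0.51 , 0.542, 0.092])), (0.43, array([0.541, 0.328, 0.066]))]
clip_bin [(0.59, array([ 0.534, -0.544,  0.052]))]
 pull [[ 0.462 -0.021  0.093]]
side marker [(0.57, np.int64(278))]
 c [ 0.571 -0.111  0.123] dir [-0.566  0.825] [-0.075  0.059] mid [ 0.576 -0.118]
 pot p 0.94 rim [0.397 0.128 0.038] zmax 0.099 col [38. 70. 36.]
 pot p 0.85 rim [0.623 0.529 0.039] zmax 0.102 col [63. 36. 66.]
 pot p 0.73 rim [0.516 0.329 0.038] zmax 0.099 col [51. 45. 43.]
 pot p 0.68 rim [0.519 0.206 0.038] zmax 0.101 col [96. 33. 26.]
 chest top ((568.1903686523438, -45.2115478515625), (308.76678466796875, 233.51889038085938), 79.48350524902344)
tape_roll [(0.92, array([ 0.443, -0.309,  0.036]))]
flue_collar [(0.88, array([0.661, 0.343, 0.033]))]
pipe_offcut []
carton [(0.6, array([0.435, 0.525, 0.082]))]
clip_bin [(0.79, array([ 0.509, -0.547,  0.047]))]
 pull [[0.511 0.009 0.061]]
```

```bash
cat >> h.py <<'E'
from scipy.spatial.transform import Rotation as Ro
def plan(p,R,st=None,step=.0375,ang=.115):
    """shift (tool axes, cm) and turn per row, n rows, for a straight move to p,R"""
    st=st or observe(); R0=np.array(st["tool_rot"]); p0=np.array(st["position"]); R=np.array(R)
    w=Ro.from_matrix(R0.T@R).as_rotvec(); n=int(max(np.ceil(np.linalg.norm(np.array(p)-p0)/step),np.ceil(np.linalg.norm(w)/ang),1))
    print("t",st["time_s"],"n",n,"turn/row",(w/n).round(4),"total dp now-tool axes cm",(R0.T@(np.array(p)-p0)*100).round(2))
    Ri=R0.copy(); d=(np.array(p)-p0)/n
    print("dp rows",[list((((R0@Ro.from_rotvec(w*i/n).as_matrix()).T@d)*100).round(2)) for i in range(n)])
def down(yaw,tilt=0,):
    """tool x at yaw (deg) when down; tilt (deg): tool z swings toward tool x"""
    return (Ro.from_euler("z",yaw,degrees=True)*Ro.from_euler("x",180,degrees=True)*Ro.from_euler("y",tilt,degrees=True)).as_matrix()
E
python3 - <<'E'
from h import *
s=observe(); print(np.array(s["tool_rot"]).round(3), down(-55.5).round(2),down(0,60).round(2))
plan([.55,-.12,.25],down(-55.5))
E
```

```text
[[-0.947  0.321  0.   ]
 [ 0.321  0.947 -0.   ]
 [-0.    -0.    -1.   ]] [[ 0.57 -0.82 -0.  ]
 [-0.82 -0.57 -0.  ]
 [ 0.    0.   -1.  ]] [[ 0.5   0.    0.87]
 [ 0.   -1.   -0.  ]
 [ 0.87  0.   -0.5 ]]
t 1.4 n 22 turn/row [-0.     -0.     -0.1136] total dp now-tool axes cm [-5.594e+01 -4.871e+01  1.000e-02]
dp rows [[np.float64(-2.54), np.float64(-2.21), np.float64(0.0)], [np.float64(-2.28), np.float64(-2.49), np.float64(0.0)], [np.float64(-1.98), np.float64(-2.73), np.float64(0.0)], [np.float64(-1.66), np.float64(-2.94), np.float64(0.0)], [np.float64(-1.31), np.float64(-3.11), np.float64(0.0)], [np.float64(-0.95), np.float64(-3.23), np.float64(0.0)], [np.float64(-0.58), np.float64(-3.32), np.float64(0.0)], [np.float64(-0.2), np.float64(-3.37), np.float64(0.0)], [np.float64(0.18), np.float64(-3.37), np.float64(0.0)], [np.float64(0.56), np.float64(-3.32), np.float64(0.0)], [np.float64(0.94), np.float64(-3.24), np.float64(0.0)], [np.float64(1.3), np.float64(-3.11), np.float64(0.0)], [np.float64(1.64), np.float64(-2.94), np.float64(0.0)], [np.float64(1.97), np.float64(-2.74), np.float64(0.0)], [np.float64(2.26), np.float64(-2.5), np.float64(0.0)], [np.float64(2.53), np.float64(-2.23), np.float64(0.0)], [np.float64(2.77), np.float64(-1.92), np.float64(0.0)], [np.float64(2.97), np.float64(-1.6), np.float64(0.0)], [np.float64(3.13), np.float64(-1.25), np.float64(0.0)], [np.float64(3.25), np.float64(-0.89), np.float64(0.0)], [np.float64(3.33), np.float64(-0.51), np.float64(0.0)], [np.float64(3.37), np.float64(-0.13), np.float64(0.0)]]
```

move_arm(jaw=[5, 5, 5, 5, 5, 5, 5, 5, 5, 5, 5, 5], dp=[[-3.1, -2.7, 0], [-3.1, -2.7, 0], [-3.1, -2.7, 0], [-3.1, -2.7, 0], [-3.1, -2.7, 0], [-3.1, -2.7, 0], [-3.1, -2.7, 0], [-3.1, -2.7, 0], [-3.1, -2.7, 0], [-3.1, -2.7, 0], [-3.1, -2.7, 0], [-3.1, -2.7, 0]], turn=[[0, 0, 0], [0, 0, 0], [0, 0, 0], [0, 0, 0], [0, 0, 0], [0, 0, 0], [0, 0, 0], [0, 0, 0], [0, 0, 0], [0, 0, 0], [0, 0, 0], [0, 0, 0]])

```text
time_s: 2.4
position: [0.4255, 0.0926, 0.2503]
tool_rot: [[-0.947, 0.321, 0.001], [0.321, 0.947, 0.0], [-0.001, 0.0, -1.0]]
ft_force: [0.5, -0.1, -0.4]
grip_width: 0.0498
gripper_force: 0.0
```

move_arm(jaw=[5, 5, 5, 5, 5, 5, 5, 5, 5, 5, 5, 5], dp=[[-3.1, -2.7, 0], [-3.1, -2.7, 0], [-3.1, -2.7, 0], [-3.1, -2.7, 0], [-3.1, -2.7, 0], [-3.1, -2.7, 0], [0, 0, 0], [0, 0, 0], [0, 0, 0], [0, 0, 0], [0, 0, 0], [0, 0, 0]], turn=[[0, 0, 0], [0, 0, 0], [0, 0, 0], [0, 0, 0], [0, 0, 0], [0, 0, 0], [0, 0, 0.122], [0, 0, 0.122], [0, 0, 0.122], [0, 0, 0.122], [0, 0, 0.122], [0, 0, 0.122]])

```text
time_s: 3.4
position: [0.549, -0.1186, 0.25]
tool_rot: [[-0.485, 0.875, -0.0], [0.875, 0.485, 0.0], [0.0, -0.0, -1.0]]
ft_force: [0.7, 0.4, -0.5]
grip_width: 0.0501
gripper_force: 0.0
```

move_arm(jaw=[5, 5, 5, 5, 5, 5, 5, 5, 5, 5, 5, 5], dp=[[0, 0, 0], [0, 0, 0], [0, 0, 0], [0, 0, 0], [0, 0, 0], [0, 0, 0], [0, 0, 0], [0, 0, 0], [0, 0, 0], [0, 0, 0], [0, 0, 0], [0, 0, 0]], turn=[[0, 0, 0.122], [0, 0, 0.122], [0, 0, 0.122], [0, 0, 0.122], [0, 0, 0.122], [0, 0, 0.122], [0, 0, 0.122], [0, 0, 0.122], [0, 0, 0.122], [0, 0, 0.122], [0, 0, 0.122], [0, 0, 0.122]])

```text
time_s: 4.4
position: [0.549, -0.1185, 0.25]
tool_rot: [[0.818, 0.575, -0.0], [0.575, -0.818, 0.0], [-0.0, -0.0, -1.0]]
ft_force: [0.5, -0.3, 0.1]
grip_width: 0.0497
gripper_force: 0.0
```

move_arm(jaw=[5, 5, 5, 5, 5, 5, 5, 5, 5, 5, 5, 5], dp=[[0, 0, 0], [0, 0, 0], [0, 0, 0], [0, 0, 0], [0, 0, 0], [0, 0, 0], [0, 0, 0], [0, 0, 0], [0, 0, 0], [0, 0, 0], [0, 0, 0], [0, 0, 0]], turn=[[0, 0, 0.122], [0, 0, 0.122], [0, 0, 0.122], [0, 0, 0.122], [0, 0, 0.122], [0, 0, 0.122], [0, 0, 0.122], [0, 0, 0.122], [0, 0, 0.122], [0, 0, 0.122], [0, 0, 0.122], [0, 0, 0.122]])

```text
time_s: 5.4
position: [0.549, -0.1185, 0.25]
tool_rot: [[0.659, -0.752, -0.0], [-0.752, -0.659, -0.0], [-0.0, 0.0, -1.0]]
ft_force: [-0.1, -0.5, -0.5]
grip_width: 0.0501
gripper_force: 0.0
```

Now refine with the wrist camera.

```bash
python3 - <<'E'
from h import *
s=observe(); im,d=cams.get_image("wrist"); cv2.imwrite("pics/w1.png",im[:,:,::-1]); print(np.round(s["q"],1))
o=cams.outline_of("wrist","marker"); print([(x["p"],x["mask"].sum()) for x in o])
P=maskpts("wrist",o[0]["mask"],d,s); P=P[P[:,2]>.112]; xy=(P[:,:2]*1000).astype(np.float32)
r=cv2.minAreaRect(xy); print(r,P[:,2].max()); c=np.array(r[0])/1000
u,_,v=np.linalg.svd(P[:,:2]-P[:,:2].mean(0),full_matrices=False); e=v[0]*np.sign(v[0][0]); print(e,np.degrees(np.arctan2(e[1],e[0])))
yaw=np.degrees(np.arctan2(e[1],e[0])); G=c+.03*e; print(G)
plan([*G,.17],down(yaw)); plan([*G,.131],down(yaw))
m=cams.mark_of("wrist","marker"); print([(x["p"],np.array(x["location"])*[640,480]) for x in m])
E
```

```text
[-24.3  23.   72.4  -0.   84.6 114.5]
[(0.86, np.int64(4127)), (0.58, np.int64(71592))]
((580.71337890625, -116.63371276855469), (16.137723922729492, 139.9667205810547), 34.380340576171875) 0.12929014019433205
[ 0.5640336  -0.82575184] -55.66479044415772
[ 0.59763439 -0.14140627]
t 5.5 n 3 turn/row [0.     0.     0.0417] total dp now-tool axes cm [ 4.94 -2.13  8.  ]
dp rows [[np.float64(1.65), np.float64(-0.71), np.float64(2.67)], [np.float64(1.61), np.float64(-0.78), np.float64(2.67)], [np.float64(1.58), np.float64(-0.84), np.float64(2.67)]]
t 5.5 n 4 turn/row [0.     0.     0.0313] total dp now-tool axes cm [ 4.94 -2.13 11.9 ]
dp rows [[np.float64(1.23), np.float64(-0.53), np.float64(2.97)], [np.float64(1.22), np.float64(-0.57), np.float64(2.97)], [np.float64(1.2), np.float64(-0.61), np.float64(2.97)], [np.float64(1.18), np.float64(-0.64), np.float64(2.97)]]
[(0.62, array([289.92 , 210.288]))]
```

View pics/w1.png

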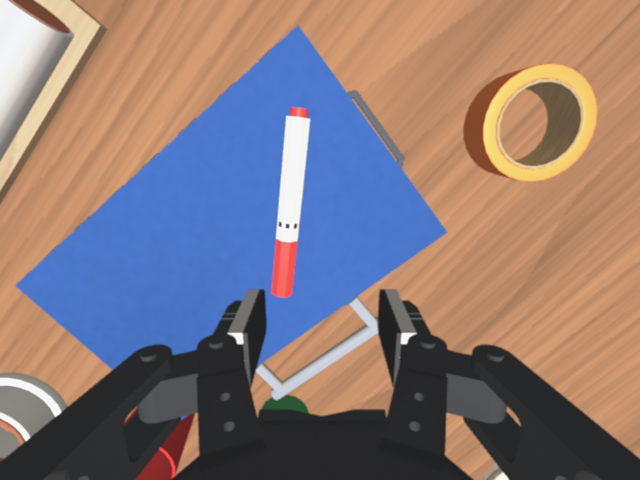

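The wrist picture shows the whole marker, from plug (299,110) to cap (282,297). The depth fit gives 16 x 140 mm, so the estimate is good.

move_arm(jaw=[5, 5, 5, 4, 4, 4, 4, 4, 0, 0, 0, 0], dp=[[1.65, -0.71, 2.67], [1.61, -0.78, 2.67], [1.58, -0.84, 2.67], [0, 0, 1], [0, 0, 1], [0, 0, 1], [0, 0, 0.9], [0, 0, 0], [0, 0, 0], [0, 0, 0], [0, 0, 0], [0, 0, 0]], turn=[[0, 0, 0.0417], [0, 0, 0.0417], [0, 0, 0.0417], [0, 0, 0], [0, 0, 0], [0, 0, 0], [0, 0, 0], [0, 0, 0], [0, 0, 0], [0, 0, 0], [0, 0, 0], [0, 0, 0]], force=40)

```text
time_s: 6.55
position: [0.598, -0.1414, 0.1321]
tool_rot: [[0.565, -0.825, 0.002], [-0.825, -0.565, -0.001], [0.002, -0.001, -1.0]]
ft_force: [-1.2, 1.2, 5.7]
grip_width: 0.0147
gripper_force: 40.6
```

move_arm(jaw=[0, 0, 0, 0, 0, 0, 0, 0], dp=[[0, 0, 0], [0, 0, 0], [0, 0, 0], [0, 0, -2], [0, 0, -3], [0, 0, -3], [0, 0, -3], [0, 0, -3]], turn=[[0, 0, 0], [0, 0, 0], [0, 0, 0], [0, 0, 0], [0, 0, 0], [0, 0, 0], [0, 0, 0], [0, 0, 0]])

```text
time_s: 7.22
position: [0.5974, -0.1412, 0.2726]
tool_rot: [[0.565, -0.825, 0.0], [-0.825, -0.565, -0.0], [0.0, -0.0, -1.0]]
ft_force: [-0.2, -0.8, -0.6]
grip_width: 0.0149
gripper_force: 40.0
```

```bash
python3 - <<'E'
from h import *
np.set_printoptions(legacy="1.25")
az=np.degrees(np.arctan2(.329,.517)); e=np.array([np.cos(np.radians(az)),np.sin(np.radians(az)),0]); pot=np.array([.517,.329,0])
print(az)
plan(pot+e*.05+[0,0,.29],down(az,60),ang=.12)
E
```

```text
32.47119229084849
t 7.2167 n 15 turn/row [ 0.0532  0.055  -0.0922] total dp now-tool axes cm [-43.17 -24.94  -1.75]
dp rows [[-2.88, -1.66, -0.12], [-2.7, -1.93, -0.17], [-2.5, -2.18, -0.21], [-2.28, -2.41, -0.22], [-2.04, -2.62, -0.2], [-1.78, -2.81, -0.16], [-1.5, -2.97, -0.1], [-1.22, -3.09, -0.01], [-0.93, -3.19, 0.09], [-0.64, -3.26, 0.22], [-0.36, -3.29, 0.37], [-0.08, -3.28, 0.53], [0.19, -3.24, 0.71], [0.44, -3.17, 0.9], [0.67, -3.07, 1.09]]
```

move_arm(jaw=[0, 0, 0, 0, 0, 0, 0, 0], dp=[[-2.88, -1.66, -0.12], [-2.7, -1.93, -0.17], [-2.5, -2.18, -0.21], [-2.28, -2.41, -0.22], [-2.04, -2.62, -0.2], [-1.78, -2.81, -0.16], [-1.5, -2.97, -0.1], [-1.22, -3.09, -0.01]], turn=[[0.0532, 0.055, -0.0922], [0.0532, 0.055, -0.0922], [0.0532, 0.055, -0.0922], [0.0532, 0.055, -0.0922], [0.0532, 0.055, -0.0922], [0.0532, 0.055, -0.0922], [0.0532, 0.055, -0.0922], [0.0532, 0.055, -0.0922]])

```text
time_s: 7.88
position: [0.5767, 0.1255, 0.2808]
tool_rot: [[0.819, -0.138, 0.557], [-0.232, -0.967, 0.102], [0.525, -0.213, -0.824]]
ft_force: [0.3, 0.9, 0.4]
grip_width: 0.0148
gripper_force: 40.0
```

move_arm(jaw=[0, 0, 0, 0, 0, 0, 0, 0], dp=[[-0.93, -3.19, 0.09], [-0.64, -3.26, 0.22], [-0.36, -3.29, 0.37], [-0.08, -3.28, 0.53], [0.19, -3.24, 0.71], [0.44, -3.17, 0.9], [0.67, -3.07, 1.09], [0, 0, 0]], turn=[[0.0532, 0.055, -0.0922], [0.0532, 0.055, -0.0922], [0.0532, 0.055, -0.0922], [0.0532, 0.055, -0.0922], [0.0532, 0.055, -0.0922], [0.0532, 0.055, -0.0922], [0.0532, 0.055, -0.0922], [0, 0, 0]])

```text
time_s: 8.55
position: [0.5617, 0.3326, 0.2871]
tool_rot: [[0.489, 0.482, 0.726], [0.229, -0.875, 0.427], [0.841, -0.042, -0.539]]
ft_force: [0.0, 0.1, -0.9]
grip_width: 0.0144
gripper_force: 40.0
```

```bash
python3 - <<'E'
from h import *
np.set_printoptions(legacy="1.25")
az=32.47; e=np.array([np.cos(np.radians(az)),np.sin(np.radians(az)),0]); pot=np.array([.517,.329,0])
s=observe(); print(np.round(s["q"],1), np.round(s["position"],3)); print(down(az,60).round(3),np.round(s["tool_rot"],3))
plan(pot+e*.078+[0,0,.216],down(az,60),s); plan(pot+e*.028+[0,0,.129],down(az,60),s)
for n in ["side","scene"]:
    im,d=cams.get_image(n); cv2.imwrite(f"pics/{n}2.png",cv2.resize(im[100:340,80:400] if n=="side" else im[100:340,300:620],None,fx=2,fy=2)[:,:,::-1])
    o=cams.outline_of(n,"marker"); 
    for x in o[:2]:
        P=maskpts(n,x["mask"],d); c=np.median(P,0); u,_,v=np.linalg.svd(P-c,full_matrices=False); t=(P-c)@v[0]; print(n,x["p"],len(P),c.round(3),v[0].round(3),(c+np.outer(np.percentile(t,[2,98]),v[0])).round(3))
E
```

```text
[15.6 16.4 96.2 49.2 16.5 36.8] [0.562 0.333 0.287]
[[ 0.422  0.537  0.731]
 [ 0.268 -0.844  0.465]
 [ 0.866  0.    -0.5  ]] [[ 0.489  0.482  0.726]
 [ 0.229 -0.875  0.427]
 [ 0.841 -0.042 -0.539]]
t 8.55 n 3 turn/row [ 0.0105  0.0149 -0.0229] total dp now-tool axes cm [-4.07 -2.03  7.  ]
dp rows [[-1.36, -0.68, 2.33], [-1.38, -0.68, 2.32], [-1.39, -0.69, 2.31]]
t 8.55 n 5 turn/row [ 0.0063  0.0089 -0.0138] total dp now-tool axes cm [-14.07  -1.34   7.48]
dp rows [[-2.81, -0.27, 1.5], [-2.82, -0.3, 1.47], [-2.83, -0.33, 1.45], [-2.84, -0.36, 1.43], [-2.85, -0.39, 1.4]]
side 0.4 822 [0.661 0.343 0.036] [-0.761 -0.647  0.037] [[0.704 0.38  0.034]
 [0.624 0.312 0.038]]
scene 0.33 8843 [ 0.655 -0.036  0.108] [ 0.179  0.984 -0.009] [[ 0.625 -0.2    0.11 ]
 [ 0.678  0.089  0.107]]
```

View pics/scene2.png

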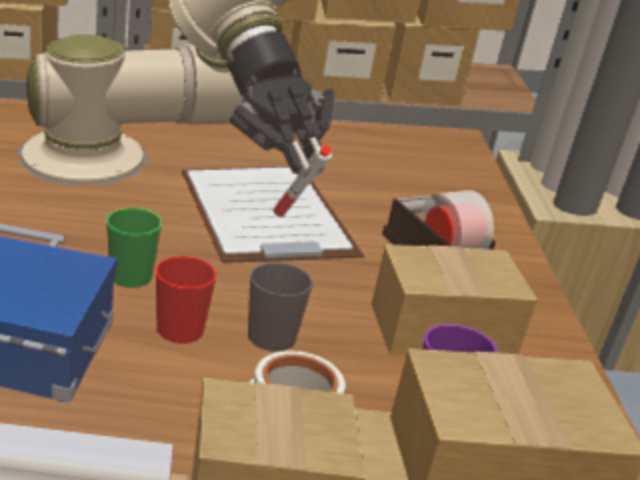

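```bash
python3 - <<'E'
from h import *
np.set_printoptions(legacy="1.25")
s=observe(); R=s["tool_rot"]; plan([.591,.363,.205],R,s); plan([.547,.342,.127],R,s)
E
```

```text
t 8.75 n 3 turn/row [0. 0. 0.] total dp now-tool axes cm [-4.87 -1.21  7.94]
dp rows [[-1.62, -0.4, 2.65], [-1.62, -0.4, 2.65], [-1.62, -0.4, 2.65]]
t 8.75 n 5 turn/row [0. 0. 0.] total dp now-tool axes cm [-14.07  -1.11   8.05]
dp rows [[-2.81, -0.22, 1.61], [-2.81, -0.22, 1.61], [-2.81, -0.22, 1.61], [-2.81, -0.22, 1.61], [-2.81, -0.22, 1.61]]
```

The crop shows the marker held by its plug end at about (300,180), cap down at (280,212). The pot mouth is at (280,280). I'll go to the spot above the pot, along the marker's axis.

move_arm(jaw=[0, 0, 0, 0, 0, 0, 0], dp=[[-0.97, -0.24, 1.59], [-0.97, -0.24, 1.59], [-0.97, -0.24, 1.59], [-0.97, -0.24, 1.59], [-0.97, -0.24, 1.59], [0, 0, 0], [0, 0, 0]], turn=[[0, 0, 0], [0, 0, 0], [0, 0, 0], [0, 0, 0], [0, 0, 0], [0, 0, 0], [0, 0, 0]])

```text
time_s: 9.33
position: [0.5914, 0.3625, 0.2048]
tool_rot: [[0.493, 0.477, 0.728], [0.224, -0.878, 0.424], [0.841, -0.046, -0.54]]
ft_force: [-1.0, 0.2, 0.0]
grip_width: 0.0147
gripper_force: 40.0
```

```bash
python3 - <<'E'
from h import *
np.set_printoptions(legacy="1.25")
s=observe(); R=np.array(s["tool_rot"]); p=np.array(s["position"]); print(np.round(s["q"],1))
L=p+.014*R[:,2]-.10*R[:,0]; print("L",L.round(3))
im,d=cams.get_image("wrist"); 
o=cams.outline_of("wrist","marker"); print([(x["p"],x["mask"].sum()) for x in o])
im,d=cams.get_image("scene"); cv2.imwrite("pics/s3.png",cv2.resize(im[140:300,360:520],None,fx=3.5,fy=3.5)[:,:,::-1])
h=R[:,0]; h=np.array([h[0],h[1],0])/np.hypot(h[0],h[1])
T=np.array([.517,.329,.035])-.01*h; print("TCP target",(p+T-L).round(3)); plan(p+T-L,R,s)
E
```

```text
[18.2 26.5 96.4 88.1 10.1 -1.5]
L [0.552 0.346 0.113]
[(0.96, 6855)]
TCP target [0.547 0.341 0.127]
t 9.3333 n 3 turn/row [0. 0. 0.] total dp now-tool axes cm [-9.23  0.1   0.09]
dp rows [[-3.08, 0.03, 0.03], [-3.08, 0.03, 0.03], [-3.08, 0.03, 0.03]]
```

View pics/s3.png

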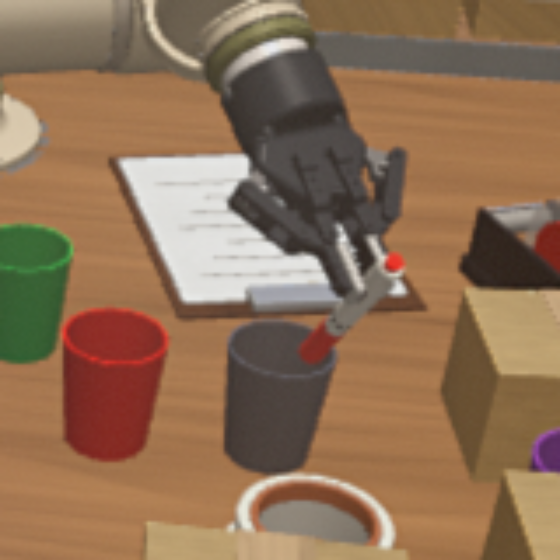

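The marker's cap end is just over the pot mouth near (318,345). Joint 5 is close to its limit, so I'll lower slowly.

move_arm(jaw=[0, 0, 0, 0, 0, 0, 0, 0], dp=[[-0.6, 0, 0], [-0.6, 0, 0], [-0.6, 0, 0], [-0.6, 0, 0], [-0.6, 0, 0], [0, 0, 0], [0, 0, 0], [0, 0, 0]], turn=[[0, 0, 0], [0, 0, 0], [0, 0, 0], [0, 0, 0], [0, 0, 0], [0, 0, 0], [0, 0, 0], [0, 0, 0]])

```text
time_s: 10.15
position: [0.5767, 0.3564, 0.1809]
tool_rot: [[0.49, 0.478, 0.729], [0.225, -0.877, 0.425], [0.842, -0.045, -0.537]]
ft_force: [0.1, -1.2, -1.1]
grip_width: 0.0146
gripper_force: 40.0
```

```bash
cat > chk.py <<'E'
from h import *
np.set_printoptions(legacy="1.25")
s=observe(); R=np.array(s["tool_rot"]); p=np.array(s["position"]); print(np.round(s["q"],1),p.round(4)); print(R.round(3))
L=p+.014*R[:,2]-.10*R[:,0]; m=R[:,0]; r=L+m*(.095-L[2])/m[2]; pot=np.array([.517,.329,0]); print("L",(L-pot).round(3),"at rim",(r-pot).round(3),"lean",np.degrees(np.arccos(m[2])))
h=m*[1,1,0]/np.hypot(m[0],m[1]); T=pot+[0,0,.035]-.01*h; plan(p+T-L,R,s)
E
python3 chk.py
```

```text
[ 18.1  27.6 100.4 115.1  11.3 -29.1] [0.5767 0.3564 0.1809]
[[ 0.49   0.478  0.729]
 [ 0.225 -0.877  0.425]
 [ 0.842 -0.045 -0.537]]
L [0.021 0.011 0.089] at rim [0.024 0.012 0.095] lean 32.62934564713797
t 10.15 n 2 turn/row [0. 0. 0.] total dp now-tool axes cm [-6.37  0.13  0.09]
dp rows [[-3.18, 0.07, 0.04], [-3.18, 0.07, 0.04]]
```

Passing the singular region well; continue.

move_arm(jaw=[0, 0, 0, 0, 0, 0, 0, 0, 0, 0, 0], dp=[[-0.7, 0, 0], [-0.7, 0, 0], [-0.7, 0, 0], [-0.7, 0, 0], [-0.7, 0, 0], [-0.7, 0, 0], [-0.7, 0, 0], [-0.7, 0.1, 0], [-0.7, 0, 0.1], [0, 0, 0], [0, 0, 0]], turn=[[0, 0, 0], [0, 0, 0], [0, 0, 0], [0, 0, 0], [0, 0, 0], [0, 0, 0], [0, 0, 0], [0, 0, 0], [0, 0, 0], [0, 0, 0], [0, 0, 0]])

```text
time_s: 11.07
position: [0.5467, 0.3419, 0.1264]
tool_rot: [[0.492, 0.478, 0.728], [0.225, -0.877, 0.425], [0.841, -0.045, -0.539]]
ft_force: [-0.7, -0.5, -0.5]
grip_width: 0.0145
gripper_force: 40.1
```

```bash
python3 chk.py
```

```text
[ 17.5  31.3 108.3 146.   19.5 -61.4] [0.5467 0.3419 0.1264]
[[ 0.492  0.478  0.728]
 [ 0.225 -0.877  0.425]
 [ 0.841 -0.045 -0.539]]
L [-0.009 -0.004  0.035] at rim [0.026 0.012 0.095] lean 32.73272288149005
t 11.0667 n 1 turn/row [0. 0. 0.] total dp now-tool axes cm [ 0.02  0.05 -0.02]
dp rows [[0.02, 0.05, -0.02]]
```

move_arm(jaw=[4, 4, 4, 4, 4, 4, 4, 4, 4, 4, 4, 4], dp=[[0, 0, 0], [0, 0, 0], [0, 0, 0], [0, 0, 0], [0, 0, 0], [0, 0, 0], [0, 0, -1], [0, 0, -1.5], [0, 0, -2], [0, 0, -2], [0, 0, -2], [0, 0, -2]], turn=[[0, 0, 0], [0, 0, 0], [0, 0, 0], [0, 0, 0], [0, 0, 0], [0, 0, 0], [0, 0, 0], [0, 0, 0], [0, 0, 0], [0, 0, 0], [0, 0, 0], [0, 0, 0]])

```text
time_s: 12.07
position: [0.4688, 0.2966, 0.1833]
tool_rot: [[0.492, 0.478, 0.728], [0.225, -0.877, 0.424], [0.841, -0.045, -0.539]]
ft_force: [-0.8, -0.1, 0.3]
grip_width: 0.0402
gripper_force: 0.0
```

```bash
python3 - <<'E'
from h import *
np.set_printoptions(legacy="1.25")
s=observe(); print(np.round(s["q"],1))
for n in ["scene","side"]:
    im,d=cams.get_image(n)
    if n=="scene": cv2.imwrite("pics/s4.png",cv2.resize(im[140:300,330:520],None,fx=3.5,fy=3.5)[:,:,::-1])
    for x in cams.outline_of(n,"marker")[:2]:
        P=maskpts(n,x["mask"],d); c=np.median(P,0); u,_,v=np.linalg.svd(P-c,full_matrices=False); t=(P-c)@v[0]; print(n,x["p"],len(P),c.round(3),v[0].round(3),(c+np.outer(np.percentile(t,[2,98]),v[0])).round(3))
    # chest edges: top points excluding handle
    best=max(cams.outline_of(n,"chest"),key=lambda o:o["p"]); P=maskpts(n,best["mask"],d); T=P[abs(P[:,2]-.11)<.004][:,:2]; 
    a=np.radians(-10.3); X=np.array([np.cos(a),np.sin(a)]); Y=np.array([-X[1],X[0]]); u=T@X; v=T@Y
    lo,hi=np.percentile(u,[1,99]); w=T[np.abs(v-np.median(v))>.08]; r=cv2.minAreaRect((w*1000).astype(np.float32)); print(n,"chest",r)
    B=P[(P[:,2]>.085)&(P[:,2]<.106)&(P[:,:2]@X<np.percentile(w@X,.5)-.025)]
    if len(B): print("bar",len(B),B.mean(0).round(4),B.min(0).round(3),B.max(0).round(3))
E
```

```text
[ 14.1  18.5 118.6 134.1  19.  -51.6]
scene 0.6 69 [0.556 0.342 0.114] [-0.369 -0.26  -0.892] [[0.563 0.347 0.131]
 [0.547 0.335 0.092]]
scene chest ((591.4639282226562, -50.06416320800781), (305.3001708984375, 188.34356689453125), 79.9239730834961)
bar 189 [ 0.4654 -0.024   0.1   ] [ 0.449 -0.089  0.092] [0.486 0.038 0.106]
side 0.64 77 [0.533 0.333 0.082] [-0.428 -0.125 -0.895] [[0.542 0.336 0.099]
 [0.525 0.331 0.065]]
side chest ((590.3313598632812, -50.06402587890625), (308.8922424316406, 188.85256958007812), 79.90327453613281)
bar 205 [ 0.4592 -0.0283  0.1   ] [ 0.444 -0.09   0.091] [0.482 0.039 0.106]
```

View pics/s4.png

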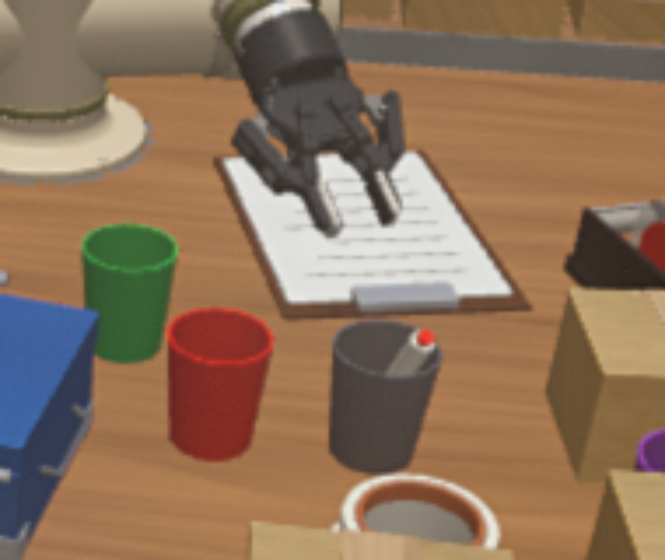

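The crop shows the marker standing in the steel pot, leaning about 26° on the far rim with the plug at (425,338). Both views put the bar at about (0.461,-0.027,0.097), with chest yaw -10.1°. Next I lift clear.

move_arm(jaw=[4, 4, 4, 4, 4, 4, 4, 4, 4, 4], dp=[[1.2, -0.1, -1], [1.2, -0.1, -1], [1.2, -0.1, -1], [1.2, -0.1, -1], [1.2, -0.1, -1], [1.2, -0.1, -1], [1.2, -0.1, -1], [1.2, -0.1, -1], [0, 0, 0], [0, 0, 0]], turn=[[0, 0, 0], [0, 0, 0], [0, 0, 0], [0, 0, 0], [0, 0, 0], [0, 0, 0], [0, 0, 0], [0, 0, 0], [0, 0, 0], [0, 0, 0]])

```text
time_s: 13.2
position: [0.4567, 0.2933, 0.297]
tool_rot: [[0.49, 0.481, 0.726], [0.225, -0.875, 0.428], [0.842, -0.046, -0.538]]
ft_force: [-0.2, -0.1, -1.1]
grip_width: 0.04
gripper_force: 0.0
```

```bash
cat >> h.py <<'E'
YAW=-10.1
Xc=np.array([np.cos(np.radians(YAW)),np.sin(np.radians(YAW)),0]); Yc=np.array([-Xc[1],Xc[0],0]); Zc=np.array([0,0,1.])
BAR=np.array([.461,-.027,.097])
def Rh(tilt):
    t=np.radians(tilt); z=Xc*np.sin(t)-Zc*np.cos(t); return np.c_[Yc,np.cross(z,Yc),z]
E
python3 - <<'E'
from h import *
np.set_printoptions(legacy="1.25")
s=observe(); print(np.round(s["q"],1)); R=Rh(25); plan(BAR-.15*R[:,2]+[0,0,.05],R,s,ang=.1)
E
```

```text
[ 13.9   4.8 109.8  57.8  16.5  27.3]
t 13.2 n 13 turn/row [ 0.0023 -0.0572 -0.0781] total dp now-tool axes cm [-10.99  24.33 -16.7 ]
dp rows [[-0.85, 1.87, -1.28], [-1.06, 1.79, -1.23], [-1.27, 1.7, -1.17], [-1.46, 1.59, -1.1], [-1.64, 1.47, -1.01], [-1.8, 1.33, -0.92], [-1.95, 1.18, -0.81], [-2.08, 1.02, -0.7], [-2.19, 0.85, -0.58], [-2.28, 0.68, -0.45], [-2.35, 0.5, -0.32], [-2.4, 0.31, -0.19], [-2.42, 0.12, -0.05]]
```

move_arm(jaw=[4, 4, 4, 4, 4, 4, 4], dp=[[-0.85, 1.87, -1.28], [-1.06, 1.79, -1.23], [-1.27, 1.7, -1.17], [-1.46, 1.59, -1.1], [-1.64, 1.47, -1.01], [-1.8, 1.33, -0.92], [-1.95, 1.18, -0.81]], turn=[[0.0023, -0.0572, -0.0781], [0.0023, -0.0572, -0.0781], [0.0023, -0.0572, -0.0781], [0.0023, -0.0572, -0.0781], [0.0023, -0.0572, -0.0781], [0.0023, -0.0572, -0.0781], [0.0023, -0.0572, -0.0781]])

```text
time_s: 13.78
position: [0.4249, 0.1261, 0.2884]
tool_rot: [[0.401, 0.749, 0.527], [0.78, -0.581, 0.232], [0.48, 0.317, -0.818]]
ft_force: [0.7, 0.3, -0.4]
grip_width: 0.04
gripper_force: 0.0
```

move_arm(jaw=[3, 3, 3, 2.6, 2.6, 2.6, 2.6, 2.6], dp=[[-2.08, 1.02, -0.7], [-2.19, 0.85, -0.58], [-2.28, 0.68, -0.45], [-2.35, 0.5, -0.32], [-2.4, 0.31, -0.19], [-2.42, 0.12, -0.05], [0, 0, 0], [0, 0, 0]], turn=[[0.0023, -0.0572, -0.0781], [0.0023, -0.0572, -0.0781], [0.0023, -0.0572, -0.0781], [0.0023, -0.0572, -0.0781], [0.0023, -0.0572, -0.0781], [0.0023, -0.0572, -0.0781], [0, 0, 0], [0, 0, 0]])

```text
time_s: 14.45
position: [0.3983, -0.0155, 0.2819]
tool_rot: [[0.175, 0.893, 0.414], [0.984, -0.161, -0.071], [0.003, 0.42, -0.907]]
ft_force: [-0.5, -0.8, 0.8]
grip_width: 0.0258
gripper_force: 0.0
```

```bash
python3 - <<'E'
from h import *
np.set_printoptions(legacy="1.25")
s=observe(); print(np.round(s["q"],1)); im,d=cams.get_image("wrist"); cv2.imwrite("pics/w5.png",im[:,:,::-1])
m=cams.mark_of("wrist","lid_pull"); print([(x["p"],np.round(np.array(x["location"])*[640,480])) for x in m])
# bar cloud from depth near the handle estimate
c,r=np.meshgrid(np.arange(640),np.arange(480)); P=maskpts("wrist",d>0,d,s); q=P-BAR; u=q@Xc; v=q@Yc
B=P[(abs(u)<.022)&(abs(v)<.075)&(abs(q[:,2])<.02)]; print(len(B)); 
if len(B): 
    q=B-BAR; print("u",np.percentile(q@Xc,[1,25,50,75,99]).round(4),"v",np.percentile(q@Yc,[1,99]).round(4),"z",np.percentile(B[:,2],[1,50,99]).round(4))
    for lo in (-.06,-.02,.02): k=q[((q@Yc)>lo)&((q@Yc)<lo+.04)&(abs(abs(q@Yc)-.055)>.01)]; print(lo,len(k),np.median(k@Xc) if len(k) else 0)
R=Rh(25); plan(BAR-.04*R[:,2],R,s); plan(BAR-.004*R[:,2],R,s)
E
```

```text
[-22.8  -5.4 106.1   6.7  55.2 -15.3]
[(0.67, array([300., 211.]))]
2097
u [-0.0059 -0.0039 -0.0008  0.0031  0.0208] v [-0.0594  0.0666] z [0.0965 0.1028 0.1051]
-0.06 303 -0.002010769505426293
-0.02 535 -0.001967120228828132
0.02 369 -0.0018274023252889933
t 14.45 n 5 turn/row [-0.0005 -0.0006 -0.0003] total dp now-tool axes cm [-0.08 -2.   15.45]
dp rows [[-0.02, -0.4, 3.09], [-0.01, -0.4, 3.09], [-0.01, -0.4, 3.09], [-0.01, -0.4, 3.09], [-0.01, -0.41, 3.09]]
t 14.45 n 6 turn/row [-0.0004 -0.0005 -0.0002] total dp now-tool axes cm [-0.09 -1.99 19.05]
dp rows [[-0.01, -0.33, 3.18], [-0.01, -0.33, 3.18], [-0.01, -0.33, 3.17], [-0.01, -0.34, 3.17], [-0.01, -0.34, 3.17], [-0.01, -0.34, 3.17]]
```

View pics/w5.png

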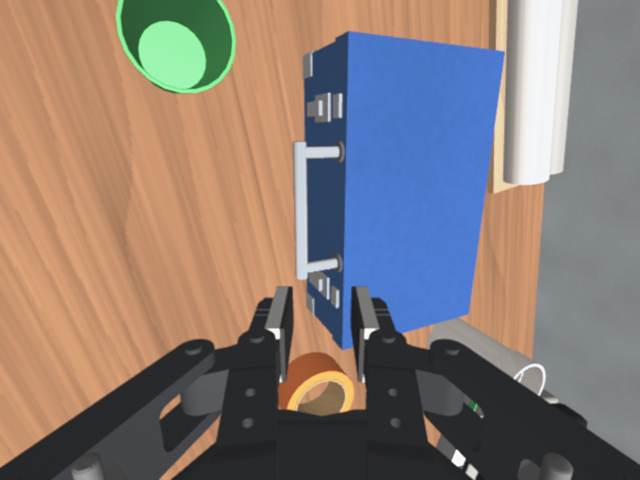

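The picture shows the bar handle at (300,211), parallel to the pads, and its depth agrees with the estimate to 2-4 mm. I'll straddle it and close.

move_arm(jaw=[2.6, 2.6, 2.6, 2.6, 2.6, 2.6, 2.6, 2.6, 2.6, 2.6], dp=[[0.06, -0.4, 3.09], [0.06, -0.4, 3.09], [0.06, -0.4, 3.09], [0.06, -0.4, 3.09], [0.06, -0.4, 3.09], [0, 0, 0.9], [0, 0, 0.9], [0, 0, 0.9], [0, 0, 0.9], [0, 0, 0]], turn=[[0, 0, 0], [0, 0, 0], [0, 0, 0], [0, 0, 0], [0, 0, 0], [0, 0, 0], [0, 0, 0], [0, 0, 0], [0, 0, 0], [0, 0, 0]])

```text
time_s: 15.38
position: [0.46, -0.0236, 0.1004]
tool_rot: [[0.176, 0.893, 0.414], [0.984, -0.16, -0.073], [0.001, 0.42, -0.907]]
ft_force: [0.1, -0.7, 0.4]
grip_width: 0.0263
gripper_force: 0.0
```

move_arm(jaw=[0, 0, 0, 0, 0, 0, 0, 0], dp=[[0, 0, 0], [0, 0, 0], [0, 0, 0], [0, 0, 0], [0, 0, 0], [0, 0, 0], [0, 0, 0], [0, 0, 0]], turn=[[0, 0, 0], [0, 0, 0], [0, 0, 0], [0, 0, 0], [0, 0, 0], [0, 0, 0], [0, 0, 0], [0, 0, 0]], force=40)

```text
time_s: 16.05
position: [0.4594, -0.0238, 0.1018]
tool_rot: [[0.176, 0.893, 0.415], [0.984, -0.159, -0.074], [-0.0, 0.421, -0.907]]
ft_force: [-0.5, 5.3, -1.6]
grip_width: 0.01
gripper_force: 39.1
```

```bash
python3 - <<'E'
from h import *
np.set_printoptions(legacy="1.25")
s=observe(); print(np.round(s["q"],1)); p=np.array(s["position"]); R=np.array(s["tool_rot"])
n=36; ang=np.radians(60)/n; H=BAR+.222*Xc+[0,0,-.012]
# constant-twist arc: TCP rotates rigidly about hinge
r=R.T@(p-H); w=R.T@(-Yc)*0; ax=R.T@Yc
for sgn in (1,-1):
    D=Ro.from_rotvec(Yc*sgn*ang).as_matrix(); print(sgn,"dp cm",(R.T@(D@(p-H)-(p-H))*100).round(3),"turn",(ax*sgn*ang).round(4), (D@(p-H)-(p-H)).round(4))
E
```

```text
[-20.   18.2 117.2  11.9  20.4 -20.1]
1 dp cm [-0.     0.327 -0.566] turn [ 0.0291 -0.     -0.    ] [ 0.0006 -0.0001  0.0065]
-1 dp cm [ 0.    -0.311  0.575] turn [-0.0291  0.      0.    ] [-0.0004  0.0001 -0.0065]
```

move_arm(jaw=[0, 0, 0, 0, 0, 0, 0, 0, 0, 0, 0, 0], dp=[[0, 0.327, -0.566], [0, 0.327, -0.566], [0, 0.327, -0.566], [0, 0.327, -0.566], [0, 0.327, -0.566], [0, 0.327, -0.566], [0, 0.327, -0.566], [0, 0.327, -0.566], [0, 0.327, -0.566], [0, 0.327, -0.566], [0, 0.327, -0.566], [0, 0.327, -0.566]], turn=[[0.0291, 0, 0], [0.0291, 0, 0], [0.0291, 0, 0], [0.0291, 0, 0], [0.0291, 0, 0], [0.0291, 0, 0], [0.0291, 0, 0], [0.0291, 0, 0], [0.0291, 0, 0], [0.0291, 0, 0], [0.0291, 0, 0], [0.0291, 0, 0]])

```text
time_s: 17.05
position: [0.4785, -0.0272, 0.1779]
tool_rot: [[0.176, 0.981, 0.084], [0.984, -0.176, -0.015], [-0.0, 0.085, -0.996]]
ft_force: [-0.3, 2.8, -2.0]
grip_width: 0.0099
gripper_force: 40.0
```

Force is low and it tracks well; continue.

move_arm(jaw=[0, 0, 0, 0, 0, 0, 0, 0, 0, 0, 0, 0], dp=[[0, 0.327, -0.566], [0, 0.327, -0.566], [0, 0.327, -0.566], [0, 0.327, -0.566], [0, 0.327, -0.566], [0, 0.327, -0.566], [0, 0.327, -0.566], [0, 0.327, -0.566], [0, 0.327, -0.566], [0, 0.327, -0.566], [0, 0.327, -0.566], [0, 0.327, -0.566]], turn=[[0.0291, 0, 0], [0.0291, 0, 0], [0.0291, 0, 0], [0.0291, 0, 0], [0.0291, 0, 0], [0.0291, 0, 0], [0.0291, 0, 0], [0.0291, 0, 0], [0.0291, 0, 0], [0.0291, 0, 0], [0.0291, 0, 0], [0.0291, 0, 0]])

```text
time_s: 18.05
position: [0.5221, -0.035, 0.2425]
tool_rot: [[0.176, 0.95, -0.256], [0.984, -0.17, 0.046], [-0.0, -0.26, -0.966]]
ft_force: [-0.8, 2.8, -2.1]
grip_width: 0.0104
gripper_force: 40.1
```

move_arm(jaw=[0, 0, 0, 0, 0, 0, 0, 0, 0, 0, 0, 0], dp=[[0, 0.327, -0.566], [0, 0.327, -0.566], [0, 0.327, -0.566], [0, 0.327, -0.566], [0, 0.327, -0.566], [0, 0.327, -0.566], [0, 0.327, -0.566], [0, 0.327, -0.566], [0, 0.327, -0.566], [0, 0.327, -0.566], [0, 0.327, -0.566], [0, 0.327, -0.566]], turn=[[0.0291, 0, 0], [0.0291, 0, 0], [0.0291, 0, 0], [0.0291, 0, 0], [0.0291, 0, 0], [0.0291, 0, 0], [0.0291, 0, 0], [0.0291, 0, 0], [0.0291, 0, 0], [0.0291, 0, 0], [0.0291, 0, 0], [0.0291, 0, 0]])

```text
time_s: 19.05
position: [0.5847, -0.0463, 0.288]
tool_rot: [[0.176, 0.806, -0.565], [0.984, -0.144, 0.101], [-0.0, -0.574, -0.819]]
ft_force: [0.1, 1.7, -1.2]
grip_width: 0.0105
gripper_force: 40.1
```

move_arm(jaw=[0, 0, 0, 0, 0, 0], dp=[[0, 0, 0], [0, 0, 0], [0, 0, 0], [0, 0, 0], [0, 0, 0], [0, 0, 0]], turn=[[0, 0, 0], [0, 0, 0], [0, 0, 0], [0, 0, 0], [0, 0, 0], [0, 0, 0]])

```text
time_s: 19.55
position: [0.5842, -0.0462, 0.2877]
tool_rot: [[0.176, 0.806, -0.565], [0.984, -0.144, 0.101], [-0.001, -0.574, -0.819]]
ft_force: [-0.0, 2.8, -0.4]
grip_width: 0.0103
gripper_force: 40.3
```

```bash
python3 - <<'E'
from h import *
np.set_printoptions(legacy="1.25")
s=observe(); print(np.round(s["q"],1)); p=np.array(s["position"]); H=BAR+.222*Xc+[0,0,-.012]; R=np.array(s["tool_rot"]); b=p+.005*R[:,2]-H
print("lid from TCP",np.degrees(np.arctan2(b[2],-b@Xc))-3.1, np.hypot(b[2],b@Xc))
for n in ["scene","side"]:
    im,d=cams.get_image(n)
    if n=="scene": cv2.imwrite("pics/s6.png",im[:,:,::-1])
    o=cams.outline_of(n,"lid"); P=maskpts(n,o[0]["mask"],d); q=P-H; u=q@Xc; v=q@Yc; k=(abs(v)<.16)&(q[:,2]>.04)&(u>-.16)&(u<.06)
    Q=q[k]; best=None; A=np.c_[Q@Xc,Q[:,2]]
    rng=np.random.default_rng(0); best=(0,)
    for _ in range(400):
        a,b=A[rng.integers(len(A),size=2)]; t=b-a; L=np.hypot(*t)
        if L<.04: continue
        t/=L; e=abs((A-a)@[-t[1],t[0]]); c=(e<.003).sum()
        if c>best[0]: best=(c,np.degrees(np.arctan2(t[1],-t[0]))%180)
    print(n,o[0]["p"],len(A),"lid plane angle",best)
    for x in cams.outline_of(n,"marker")[:1]:
        M=maskpts(n,x["mask"],d); print("marker",x["p"],np.median(M,0).round(3))
E
```

```text
[-14.9  40.8  41.2  -3.8 132.9  -6.5]
lid from TCP 60.12964557054247 0.22244249585375844
scene 0.85 7850 lid plane angle (6549, 59.958566221351724)
marker 0.59 [0.558 0.343 0.119]
side 0.78 2133 lid plane angle (1038, 57.20637508924)
marker 0.6 [ 0.685 -0.349  0.102]
```

View pics/s6.png

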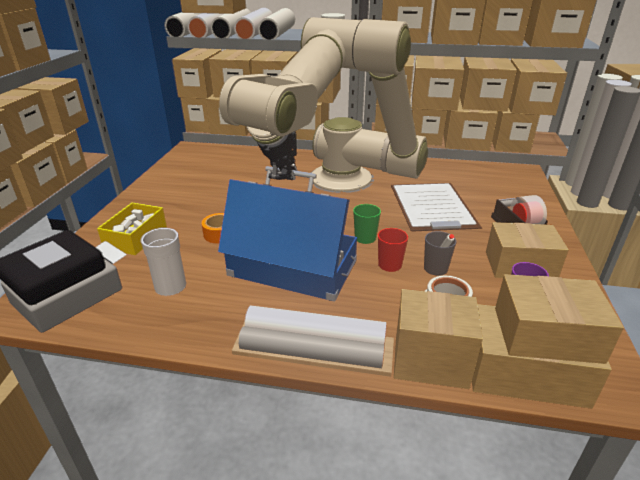

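The lid is at 60° with the gripper on the bar near (288,172), and the marker is still in the pot at (450,240). The other stock hasn't moved. Handing in.

```bash
python3 -c "
from rig import ticket
print(ticket.close_job())"
```

```text
the job is handed in; nothing more can be done
None
```

The marker is standing in the steel pot, and the arm is holding the lid by its bar handle at about 60° (59.96° by the scene camera, 57.2° by a rougher side-camera fit); the job is handed in, but no verdict came back.

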